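# True up a casting dam with a square and hold it

## Robot

A 6-joint arm with a two-finger parallel gripper is mounted at the origin on the work surface. World frame = base frame: x ahead of the robot, y to its left, z up, the work surface at z = 0. Lengths are in mm, angles in degrees, forces in N, time in s.
With the tool pointing down it reaches from about 350 to 850 mm from the base axis. Payload 8.1 kg.
Tool frame: the origin (TCP) lies on the centre line of the jaws, within the pads' length; the fingertips stand 11 mm ahead of it and the grasp point (between the pads) lies 8 mm behind it; z points along the fingers, y is the direction in which the jaws open and shut (so a half turn about z gives the same grasp; the last joint's range is limited). The gripper opens to 85 mm and grips with 20 to 120 N. Pads are 22 mm wide; open, the fingers measure 114 mm over their backs; the gripper's body (76 mm by 85 mm) begins 54 mm behind the grasp point. The pads swing forward as they close: fully open they stand 13 mm farther back than shut.
Start: joints at [60.94, 7.471, 85.268, -0, 87.261, -4.893], TCP at [245.622, 547.426, 202.392] pointing down, gripper open.
Joint ranges: [-169.43, 169.43], [-51.17, 129.36], [1.28, 143.12], [-76.62, 256.62], [0, 156.53], [-152.29, 152.29]. Speed limits (degrees/s): [136.94, 136.94, 159.86, 180, 180, 180].

## Interface

Orientations are given as [roll, pitch, yaw] about the fixed x, y, z axes, in that order (R = Rz(yaw) Ry(pitch) Rx(roll)).
In Python, from bench import telemetry, viewer, r gives the robot as it stands.
- The arm moves only by the shell command python3 -m inch 'ROWS' [FORCE]. ROWS is JSON, a list of rows, each a list of 3 entries, a list of its own where there are three numbers: the shift along the tool's x, y, z in cm, then the turn, a rotation vector about the tool's x, y, z in rad, then the opening, from 0 (shut) to 1 (fully open). A call has 1 to 20 rows; each row is the pose to reach, as a shift and turn from the pose commanded when the call began, along the tool's axes at that moment; what a row does not reach only later rows make up. A row lasts 1/10 s, in which the tool goes at most 50 mm and 8.59 degrees, less where a joint would pass 70% of its speed; a pose out of reach is approached as far as the arm can. A call with a gripper value outside its range is refused whole. The fingers move at their own pace and stop on an object; FORCE is the grip in N (left out, the last holds). Time passes only in rows, so rows that repeat a pose let the fingers close. It gives the time, the measured TCP pose, the force and the opening at its end, in the units of the state.
- telemetry.sense(): the state, without advancing time (a new reading comes with each control period).
- viewer.snapshot(name): name is "side" or "top" or "wrist"; returns the picture (384x512x3 uint8, red, green, blue); there is no depth.
- viewer.camera_model(name): a dict with "fx", "fy", "cx", "cy" (pixels), "dist" ([k1, k2, p1, p2, k3] as OpenCV has them; the pictures are not rectified), "cam_to_world" (4x4, takes a point from camera to world coordinates); the wrist camera has in their place "mount" (4x4, takes a point from camera to tool coordinates, whose origin is the TCP and whose axes are the flange's). Camera axes: x right, y down, z forward; pixel columns grow to the right and rows downward; lengths in mm; the calibration is good to about 2 mm. A picture is of the moment at which its call begins: read the wrist's pose just before it. camera_model takes no time and is no camera call.
- r.hand_in(): hands the job in, once; it reports no verdict.
The state is a dict: "time": time; "joint_pos": joint angles; "qd": joint speeds; "joint_efforts": joint torques, N m; "tool_pos": TCP position; "tcp_rot": TCP orientation; "ft_force": force on the tool from outside, world axes, zero at the start; "wrist_torque": the same for the moment, N m; "finger_gap": finger opening in mm.
Only numpy, scipy, OpenCV 4.12 (cv2) and the standard library are available. Lean on these libraries where they do the work, as an engineer would, in place of code of your own. Each camera call takes 0.05 s, during which the arm holds its last target.

## Task

Pick up the steel square by its upright wooden grip, lay it flat on the kiln shelf inside the casting dam, and press its outer corner right into the dam's inside corner, so that one leg is flush against the fixed rail and the other is tight against the end block and has pushed the sprung swinging bar back square. Finish while still gripping the square and pressing it firmly against both sides of the corner: do not let go. Leave everything else on the bench and the shelf where it is.

Things in the scene. Friction and masses are not known exactly. Their poses are not given: they have to be found in the camera images.
- square_grip (a point): Centre of the loose square's wooden grip, 33 mm above the square's underside (0.4 kg, starts flat on the bench). Grip: upright bar 64 mm long, 18 mm thick, top 53 mm above the underside, standing on a 28 mm wide diagonal brace (top at 7 mm). Axes: x and y along the two legs, away from the outer corner, which is at x = y = -55 mm; z up. The grip's length runs along (1,-1,0), its broad faces look along (1,1,0)
- square_corner (a point): Outer corner of the steel square, where its outer edges meet, 4 mm above its underside; same axes as the grip. Two equal flat legs at a right angle, each 150 mm long (outer edge), 28 mm wide, 8 mm thick; the outer edge of the x leg is y = 0, that of the y leg x = 0.
- shelf: Kiln shelf: a pale fixed slab, 320 x 280 mm (x, y), 12 mm thick, lying on the bench. Origin: centre of its underside. It carries the dam, whose inside corner is at x = -100, y = -80 mm from the shelf's centre.
- rail: Fixed dark steel rail of the dam, 25 mm tall, on the shelf. Origin: the dam's inside corner, level with the shelf's top (12 mm above the bench). Inner face: plane y = 0, from x = -30 to 190 mm; 30 mm thick towards -y. Inside of the dam: x > 0, y > 0. Square home: its corner here, its axes along these (x leg along the rail, y leg along block and bar).
- block: Fixed dark steel end block of the dam, 25 mm tall, with the same origin and axes as the rail. Its inner face is the plane x = 0 from y = 0 to 25 mm; it carries the pivot of the swinging bar, at x = -15, y = 12 mm.
- bar_end (a point): Free end of the inner face of the swinging bar, half-way up. The bar is dark steel, 25 mm tall, 25 mm thick, its inner face running from 20 to 175 mm from the pivot.
- bar (a joint): Angle of the swinging bar (rad): 0 = square to the rail, inner face in line with the end block's; positive = leaning into the dam. A spring (about 1 N m/rad, some friction) has it leaning in at 0.13 to 0.27 at the start; about 1 to 2 N at its far end holds it square, and it leans in again when let go.
- prop: Bystander: white ceramic kiln prop, 28 mm diameter, 40 mm tall, standing on the shelf; origin centre of underside.
- billet: Bystander: amber glass billet 70 x 35 x 20 mm lying on the shelf; origin centre of underside.
- vase: Bystander: red glass vase, 72 mm diameter, 170 mm tall; origin centre of underside.
- jacks: Bystander: glassblower's jacks (large steel tweezers with wooden handles), about 245 mm long, 60 mm wide, 12 mm tall; origin near the middle, x towards the blades.
- paddle: Bystander: graphite paddle, blade 120 x 75 mm towards +x, wooden handle 160 mm towards -x, 24 mm tall; origin where they meet, on the underside.
- dam_strip: Bystander: straight flat steel strip 200 x 28 x 10 mm; origin centre of underside, x along it.
- ladle: Bystander: wooden shaping cup 84 mm diameter, 50 mm tall, with a 170 mm handle towards -x; origin centre of the cup's underside.
Mind the look-alikes: they are no part of the job. There is more than one size of the part that bears square_grip; the job needs the middle-sized.

How it is judged (in metres and radians):
On the way:
1. the square is picked up in the fingers, clear of the bench (height (world z) of square_grip above 0.043 m and contact force between the fingers and square above 1 N), for 0.1 s.
At the end, for the whole second after the job is handed in: Square flat within 6 mm of the shelf, its corner within 2.5 mm of the dam's and legs within 0.025 rad, bar within 0.03 rad of square; the square presses rail (over 1 N), block and bar together (over 2.5 N) and bar (over 0.2 N), gripped (over 2 N), at rest (x of square_corner in the frame of rail between -0.0025 and 0.0025 m and y of square_corner in the frame of rail between -0.0025 and 0.0025 m and z of square_corner in the frame of rail below 0.01 m and angle between the x axis of square_corner and the x axis of rail, either way round below 0.025 rad and angle between square_grip's own z axis and vertical below 0.06 rad and y of square_grip in the frame of rail above 0.03 m and x of square_grip in the frame of rail above 0.03 m and value of joint bar between -0.03 and 0.03 rad and contact force between square and rail above 1 N and contact force between square and block above 2.5 N and contact force between square and bar above 0.2 N and contact force between the fingers and square above 2 N and linear speed of square below 0.01 m/s); the arm keeps its last pose, push and grip.
It fails at once if another thing on the bench or shelf is moved more than 25 mm (distance of any of prop, billet, vase, jacks, paddle, dam_strip, ladle from where it was at the start of the episode above 0.025 m).
It also fails if it takes over 48 s, if anything falls off the work surface, if the arm or the gripper's body presses on something with over 40 N, if the wrist force passes 120 N, or if a joint passes its speed limit or range.

## Working session

There is one attempt and no reset: what is moved stays moved. The work goes in short steps, Python scripts to look and compute and a shell command to move; the robot and the scene stay as the last step left them, time stands still between calls to the robot, and variables do not carry over. Pictures are saved under pics/ and viewed, and the job is handed in when it is done.

```bash
ls; mkdir -p pics; python3 - <<'E'
from bench import telemetry, viewer, r
import cv2
print(telemetry.sense())
for n in ["side","top","wrist"]:
    im=viewer.snapshot(n); cv2.imwrite(f"pics/{n}0.png",im[:,:,::-1]); print(n,viewer.camera_model(n))
E
```

```text
pics
{'time': 0.0, 'joint_pos': array([ 6.09388802e+01,  7.51640650e+00,  8.53307539e+01, -1.72953693e-03,
        8.72600649e+01, -4.89120156e+00]), 'qd': array([-0.07117634, -0.06958832, -0.04368526, -0.02018932,  0.06907714,
        0.07766916]), 'joint_efforts': array([-3.78062959e-04, -5.69386983e+01, -5.00550771e+01, -4.39861617e-05,
        1.45632739e-02,  6.89975650e-05]), 'tool_pos': array([245.34279713, 546.87999946, 201.31680123]), 'tcp_rot': array([-1.79893018e+02, -7.42134006e-03,  1.55830159e+02]), 'ft_force': array([ 0.4130534,  0.1293943, -0.1841985]), 'wrist_torque': array([ 0.01602303, -0.01058175,  0.01463927]), 'finger_gap': 85.11453090661666}
side {'fx': 496.56788963880444, 'fy': 496.56788963880444, 'cx': 256.0714150554236, 'cy': 192.49641104007054, 'dist': array([0.06753834, 0.        , 0.        , 0.        , 0.        ]), 'cam_to_world': array([[-9.61170098e-01, -2.15931368e-01,  1.71830400e-01,
         2.62296987e+02],
       [-2.75737255e-01,  7.26680207e-01, -6.29209697e-01,
         9.45329647e+02],
       [ 1.10003607e-02, -6.52157590e-01, -7.58003608e-
[... 502 characters left out ...]
774736e-03, -2.21341017e-01, -9.75193833e-01,
         1.38849405e+03],
       [ 0.00000000e+00,  0.00000000e+00,  0.00000000e+00,
         1.00000000e+00]])}
wrist {'fx': 302.29396298227977, 'fy': 302.29396298227977, 'cx': 258.2583421297649, 'cy': 191.1061972907406, 'dist': array([-0.08121535,  0.        ,  0.        ,  0.        ,  0.        ]), 'mount': array([[ 1.21522181e-03, -9.45791394e-01, -3.24772478e-01,
         8.38221505e+01],
       [ 9.99998542e-01,  7.59612536e-04,  1.52964020e-03,
         1.75412665e-01],
       [-1.20001929e-03, -3.24773863e-01,  9.45790938e-01,
        -1.70471381e+02],
       [ 0.00000000e+00,  0.00000000e+00,  0.00000000e+00,
         1.00000000e+00]])}
```

View pics/top0.png

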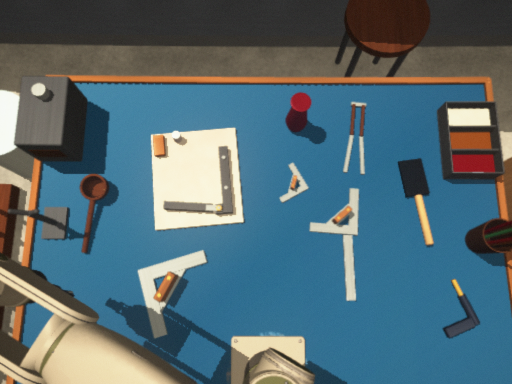

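View pics/side0.png

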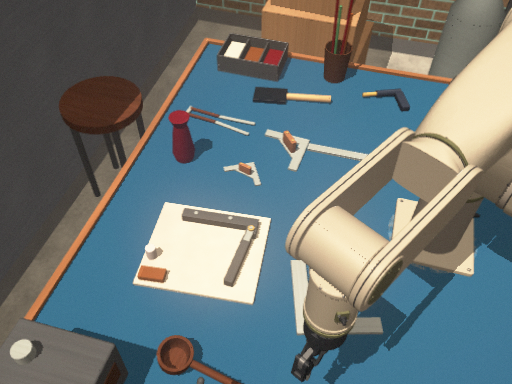

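View pics/wrist0.png

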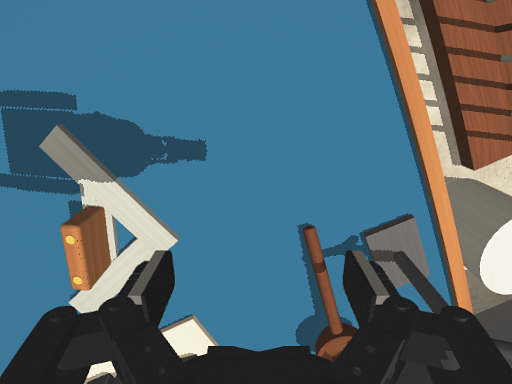

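```bash
cat > h.py <<'E'
import numpy as np, cv2, json
from bench import telemetry, viewer, r
from scipy.spatial.transform import Rotation as R
def pose():
    s=telemetry.sense(); T=np.eye(4); T[:3,:3]=R.from_euler('xyz',s['tcp_rot'],degrees=True).as_matrix(); T[:3,3]=s['tool_pos']; return T
def cw(n,T=None):
    m=viewer.camera_model(n)
    C=m['cam_to_world'] if n!='wrist' else T@m['mount']
    K=np.array([[m['fx'],0,m['cx']],[0,m['fy'],m['cy']],[0,0,1]])
    return K,np.array(m['dist']),C
def px2w(n,pts,z,T=None):
    K,d,C=cw(n,T)
    u=cv2.undistortPoints(np.array(pts,float).reshape(-1,1,2),K,d).reshape(-1,2)
    z=np.broadcast_to(z,len(u)); out=[]
    for (a,b),zz in zip(u,z):
        v=C[:3,:3]@[a,b,1]; t=(zz-C[2,3])/v[2]; out.append(C[:3,3]+t*v)
    return np.array(out)
def w2px(n,P,T=None):
    K,d,C=cw(n,T); Ci=np.linalg.inv(C)
    return cv2.projectPoints(np.array(P,float),cv2.Rodrigues(Ci[:3,:3])[0],Ci[:3,3],K,d)[0].reshape(-1,2)
def crop(im,x0,y0,w,h,s,f):
    c=cv2.resize(im[y0:y0+h,x0:x0+w],None,fx=s,fy=s,interpolation=cv2.INTER_CUBIC)
    cv2.imwrite(f,c)
E
python3 - <<'E'
from h import *
im=cv2.imread('pics/top0.png')
crop(im,270,150,100,75*2,5,'pics/c1.png')
crop(im,270,150,100,100,6,'pics/c1.png')
crop(im,140,120,115,115,5,'pics/c2.png')
E
```

```text
(no output)
```

View pics/c1.png

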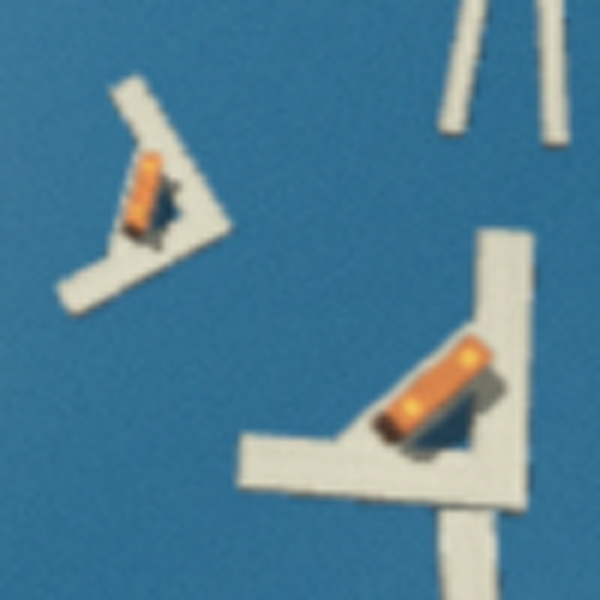

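View pics/c2.png

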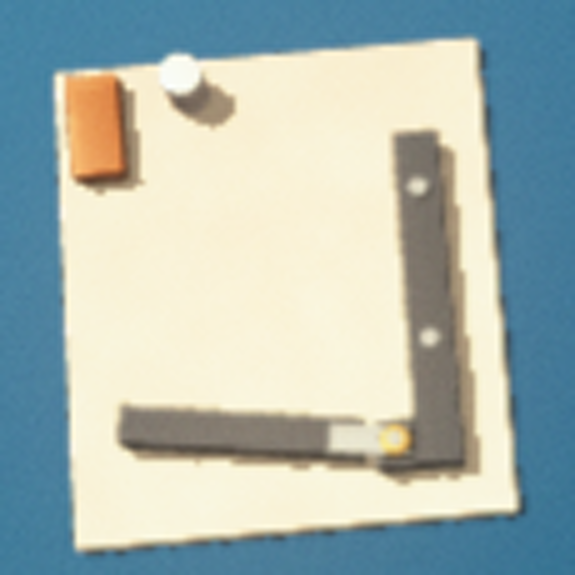

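```bash
python3 - <<'E'
from h import *
np.set_printoptions(suppress=True,precision=1)
c1=lambda p:np.array(p)/6.+[270,150]
c2=lambda p:np.array(p)/5.+[140,120]
# edges: cv2.resize center offset neglect
sq=c1([(525,510),(533,232),(478,230),(238,487),(241,434)])-.4
P=px2w('top',sq,8); print(P); print([np.linalg.norm(P[i]-P[0]) for i in (1,3)])
print('grip',px2w('top',c1([(470,355),(412,407)])-.4,53))
d=px2w('top',c2([(412,428),(394,136)])-.4,37); print('rail',d)
print('shelf',px2w('top',c2([(55,72),(476,38),(520,513),(78,550)])-.4,12))
print('bar end',px2w('top',c2([(121,403)])-.4,37), 'pivot', px2w('top',c2([(395,438)])-.4,37))
E
```

```text
[[ 417.2 -283.3    8. ]
 [ 567.8 -295.1    8. ]
 [ 568.8 -265.6    8. ]
 [ 428.7 -133.     8. ]
 [ 457.  -135.3    8. ]]
[np.float64(151.07610394680773), np.float64(150.76239849131025)]
grip [[ 491.1 -248.4   53. ]
 [ 463.8 -217.5   53. ]]
rail [[504.3 142.6  37. ]
 [697.2 157.8  37. ]]
shelf [[749.3 384.8  12. ]
 [774.8 106.8  12. ]
 [454.7  74.9  12. ]
 [430.3 353.1  12. ]]
bar end [[519.7 325.6  37. ]] pivot [[497.9 153.1  37. ]]
```

```bash
cat >> h.py <<'E'
def togo(xyz,yaw,T=None):
    T=pose() if T is None else T
    G=R.from_euler('xyz',[180,0,yaw],degrees=True).as_matrix()
    sh=T[:3,:3].T@(np.array(xyz)-T[:3,3])/10
    rv=R.from_matrix(T[:3,:3].T@G).as_rotvec()
    print('shift cm',np.round(sh,3),'rot',np.round(rv,4),'dist',np.linalg.norm(sh)*10)
E
python3 - <<'E'
from h import *
togo([590,175,280],140.5)
E
```

```text
shift cm [-46.669 -19.844  -7.822] rot [-1.500e-03  1.000e-04  2.676e-01] dist 513.1277295369092
```

```bash
R='[[-46.67,-19.84,-7.8],[0,0,0.267],1]'; python3 -m inch '[[[-46.67,-19.84,-7.8],[0,0,0.267],1],[[-46.67,-19.84,-7.8],[0,0,0.267],1],[[-46.67,-19.84,-7.8],[0,0,0.267],1],[[-46.67,-19.84,-7.8],[0,0,0.267],1],[[-46.67,-19.84,-7.8],[0,0,0.267],1],[[-46.67,-19.84,-7.8],[0,0,0.267],1],[[-46.67,-19.84,-7.8],[0,0,0.267],1],[[-46.67,-19.84,-7.8],[0,0,0.267],1],[[-46.67,-19.84,-7.8],[0,0,0.267],1],[[-46.67,-19.84,-7.8],[0,0,0.267],1],[[-46.67,-19.84,-7.8],[0,0,0.267],1],[[-46.67,-19.84,-7.8],[0,0,0.267],1],[[-46.67,-19.84,-7.8],[0,0,0.267],1],[[-46.67,-19.84,-7.8],[0,0,0.267],1],[[-46.67,-19.84,-7.8],[0,0,0.267],1],[[-46.67,-19.84,-7.8],[0,0,0.267],1]]'
python3 - <<'E'
from h import *
T=pose(); np.save('T1.npy',T); print(np.round(T,4))
im=viewer.snapshot('wrist')[:,:,::-1]; cv2.imwrite('pics/w1.png',im)
E
```

```text
time: 1.75
tool_pos: [589.6, 176.5, 280.5]
tcp_rot: [180.0, -0.0, 140.6]
ft_force: [0.7, 0.6, -0.2]
finger_gap: 85.1
[[-7.731000e-01  6.343000e-01  1.000000e-04  5.895526e+02]
 [ 6.343000e-01  7.731000e-01  1.000000e-04  1.764707e+02]
 [ 0.000000e+00  1.000000e-04 -1.000000e+00  2.804923e+02]
 [ 0.000000e+00  0.000000e+00  0.000000e+00  1.000000e+00]]
```

View pics/w1.png

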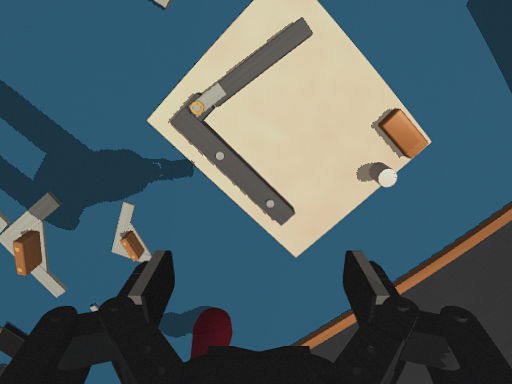

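```bash
python3 - <<'E'
from h import *
im=cv2.imread('pics/w1.png'); crop(im,160,10,160,120,5,'pics/w1a.png'); crop(im,160,90,150,110,5,'pics/w1b.png')
E
```

```text
(no output)
```

View pics/w1a.png

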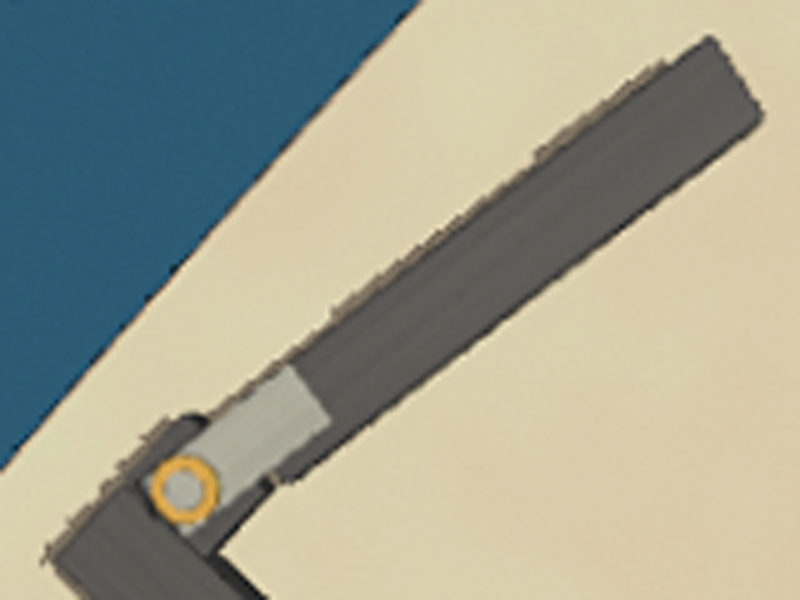

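View pics/w1b.png

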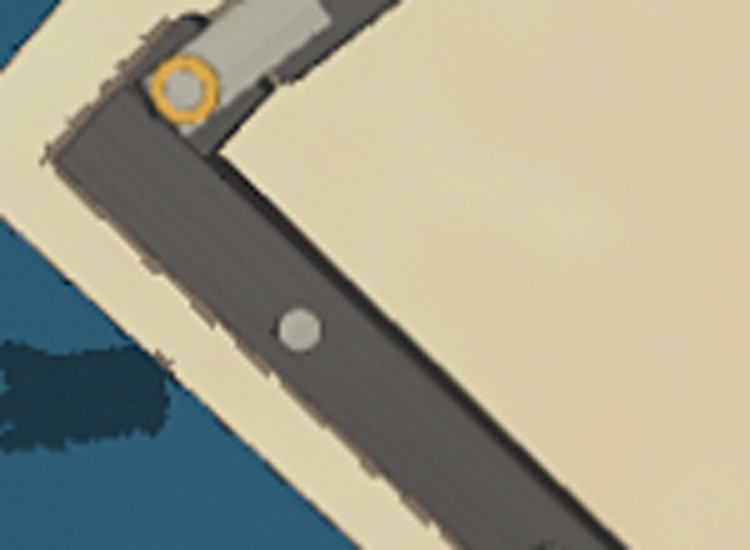

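```bash
python3 - <<'E'
from h import *
np.set_printoptions(suppress=True,precision=1)
T=np.load('T1.npy')
b=lambda p:np.array(p)/5.+[160,90]-.4
P=px2w('wrist',b([(220,152),(628,545),(272,92)]),12,T); print(P)
a=lambda v:np.degrees(np.arctan2(v[1],v[0]))
print(a(P[1]-P[0]),a(P[2]-P[0])-90)
P=px2w('wrist',b([(212,154),(600,545)]),37,T); print(P,a(P[1]-P[0]))
S=px2w('wrist',[(147,121),(296,257),(431,141)],12,T); print(S,a(S[1]-S[0]),a(S[2]-S[1])-90,np.linalg.norm(S[1]-S[0]),np.linalg.norm(S[2]-S[1]))
# predicted overlay
im=cv2.imread('pics/w1.png')
def ov(im,cam,T,c,th,z=12,col=(0,255,0)):
    t=np.radians(th); X=np.array([np.cos(t),np.sin(t),0]);Y=np.array([-np.sin(t),np.cos(t),0]);c=np.array([*c,z])
    pts=w2px(cam,[c,c+190*X,c+25*Y,c+[0,0,25],c+190*X+[0,0,25]],T)
    return pts
print(ov(im,'wrist',T,(510.4,140.7),5.5))
print(ov(im,'top',None,(510.4,140.7),5.5))
E
```

```text
[[509.  142.4  12. ]
 [677.6 159.3  12. ]
 [506.  165.   12. ]]
5.724737421599764 7.536320907070106
[[508.9 145.4  37. ]
 [663.7 157.   37. ]] 4.297691659721336
[[457.2  78.3  12. ]
 [771.5 109.9  12. ]
 [744.1 385.   12. ]] 5.732194614414387 5.687929231332319 315.9108033538609 276.51437195562204
[[203.4 121.6]
 [293.5 208.9]
 [215.2 108.9]
 [200.2 123.5]
 [295.4 215.2]]
[[223.2 204.9]
 [218.7 148.7]
 [215.4 205.6]
 [222.6 203.3]
 [218.1 146.1]]
```

```bash
python3 - <<'E'
from h import *
togo([505,-266,220],130.5)
E
```

```text
shift cm [-21.517 -39.555   6.044] rot [ 1.000e-04 -0.000e+00  1.766e-01] dist 454.3287784200918
```

```bash
python3 -m inch '[[[-21.5,-39.5,6.0],[0,0,0.177],1],[[-21.5,-39.5,6.0],[0,0,0.177],1],[[-21.5,-39.5,6.0],[0,0,0.177],1],[[-21.5,-39.5,6.0],[0,0,0.177],1],[[-21.5,-39.5,6.0],[0,0,0.177],1],[[-21.5,-39.5,6.0],[0,0,0.177],1],[[-21.5,-39.5,6.0],[0,0,0.177],1],[[-21.5,-39.5,6.0],[0,0,0.177],1],[[-21.5,-39.5,6.0],[0,0,0.177],1],[[-21.5,-39.5,6.0],[0,0,0.177],1],[[-21.5,-39.5,6.0],[0,0,0.177],1],[[-21.5,-39.5,6.0],[0,0,0.177],1],[[-21.5,-39.5,6.0],[0,0,0.177],1],[[-21.5,-39.5,6.0],[0,0,0.177],1],[[-21.5,-39.5,6.0],[0,0,0.177],1]]'
python3 - <<'E'
from h import *
T=pose(); np.save('T2.npy',T); print(np.round(T,4))
im=viewer.snapshot('wrist')[:,:,::-1]; cv2.imwrite('pics/w2.png',im)
E
```

```text
time: 3.3
tool_pos: [505.6, -265.3, 220.7]
tcp_rot: [180.0, 0.0, 130.5]
ft_force: [1.1, 0.0, 0.4]
finger_gap: 84.9
[[-6.493000e-01  7.605000e-01  4.000000e-04  5.056026e+02]
 [ 7.605000e-01  6.493000e-01 -2.000000e-04 -2.653009e+02]
 [-5.000000e-04  2.000000e-04 -1.000000e+00  2.206951e+02]
 [ 0.000000e+00  0.000000e+00  0.000000e+00  1.000000e+00]]
```

View pics/w2.png

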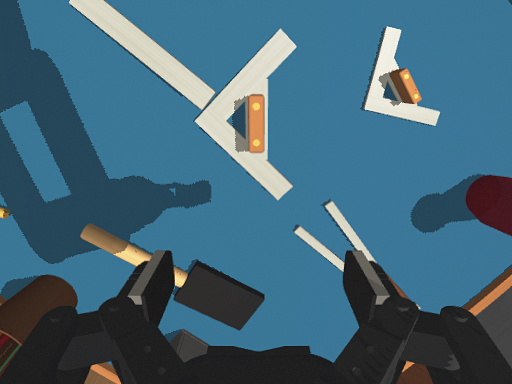

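```bash
python3 - <<'E'
from h import *
im=cv2.imread('pics/w2.png'); crop(im,180,20,130,190,4,'pics/w2a.png')
E
```

```text
(no output)
```

View pics/w2a.png

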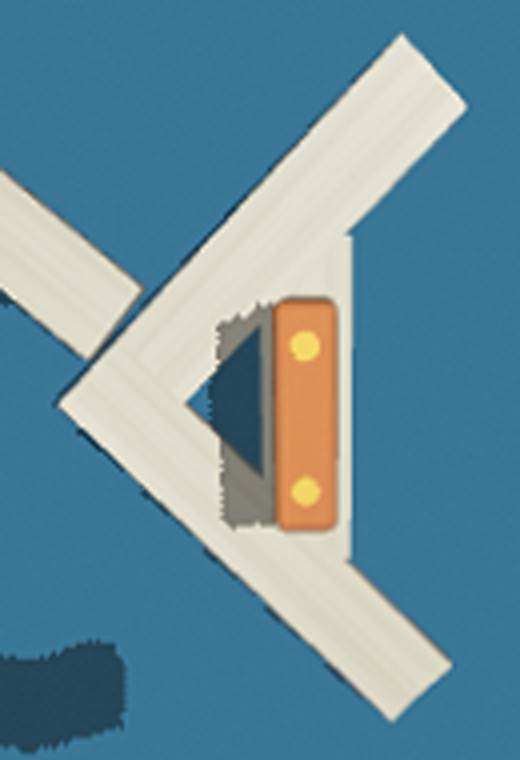

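```bash
python3 - <<'E'
from h import *
np.set_printoptions(suppress=True,precision=1)
T=np.load('T2.npy'); a=lambda v:np.degrees(np.arctan2(v[1],v[0]))
b=lambda p:np.array(p)/4.+[180,20]-.4
P=px2w('wrist',b([(60,402),(393,721),(403,33),(453,664),(467,106)]),8,T);print(P)
print(a(P[1]-P[0]),a(P[2]-P[0])-90,np.linalg.norm(P[1]-P[0]),np.linalg.norm(P[2]-P[0]))
G=px2w('wrist',b([(305,346),(305,491)]),53,T);print(G,G.mean(0),a(G[1]-G[0]))
th=np.radians(-4.5);c=P[0,:2];print(c+np.array([[np.cos(th),-np.sin(th)],[np.sin(th),np.cos(th)]])@[55,55])
togo([476.5,-232,24.5],130.5)
E
```

```text
[[ 415.6 -281.5    8. ]
 [ 565.3 -293.3    8. ]
 [ 426.8 -133.     8. ]
 [ 567.  -265.2    8. ]
 [ 454.1 -135.6    8. ]]
-4.517624799943814 -4.296119548506411 150.19226640562144 148.94073645391208
[[ 461.6 -216.9   53. ]
 [ 487.3 -247.1   53. ]] [ 474.4 -232.    53. ] -49.57296552242242
[ 474.7 -231. ]
shift cm [ 4.4 -0.  19.6] rot [ 0.  0. -0.] dist 201.05686005883524
```

```bash
python3 -m inch '[[[4.45,-0.08,4],[0,0,0],1],[[4.45,-0.08,8],[0,0,0],1],[[4.45,-0.08,12],[0,0,0],1],[[4.45,-0.08,15],[0,0,0],1],[[4.45,-0.08,17],[0,0,0],0.7],[[4.45,-0.08,18.5],[0,0,0],0.6],[[4.45,-0.08,19.6],[0,0,0],0.5],[[4.45,-0.08,19.6],[0,0,0],0.5],[[4.45,-0.08,19.6],[0,0,0],0.5]]' 60
python3 - <<'E'
from h import *
im=viewer.snapshot('wrist')[:,:,::-1]; cv2.imwrite('pics/w3.png',im)
E
```

```text
time: 4.25
tool_pos: [476.3, -233.2, 25.2]
tcp_rot: [180.0, 0.1, 130.4]
ft_force: [0.7, 0.2, 0.9]
finger_gap: 42.7
```

View pics/w3.png

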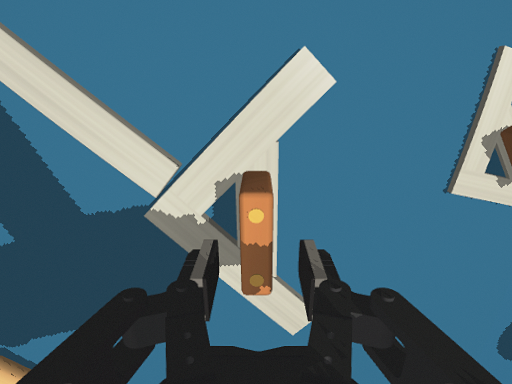

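```bash
python3 - <<'E'
from h import *
np.set_printoptions(suppress=True,precision=1)
T=pose(); print(T[:3,3]); G=px2w('wrist',[(257,216),(257,281)],53,T);print(G,G.mean(0))
print((T[:3,:3].T@(G.mean(0)-T[:3,3])))
E
python3 -m inch '[[[0,0,0],[0,0,0],0.2],[[0,0,0],[0,0,0],0.1],[[0,0,0],[0,0,0],0],[[0,0,0],[0,0,0],0],[[0,0,0],[0,0,0],0],[[0,0,0],[0,0,0],0]]' 80
```

```text
[ 476.6 -233.4   25.7]
[[ 462.6 -217.4   53. ]
 [ 488.5 -247.7   53. ]] [ 475.5 -232.6   53. ]
[  1.3  -0.2 -27.3]
time: 4.9
tool_pos: [475.6, -232.9, 24.4]
tcp_rot: [-180.0, -0.0, 130.4]
ft_force: [-0.0, -1.1, 0.4]
finger_gap: 0.2
```

```bash
python3 - <<'E'
from h import *
print(telemetry.sense()['finger_gap'])
im=viewer.snapshot('wrist')[:,:,::-1]; cv2.imwrite('pics/w4.png',im)
im=viewer.snapshot('side')[:,:,::-1]; crop(im,220,80,200,150,4,'pics/s4.png')
E
```

```text
0.15500656300955906
```

View pics/w4.png

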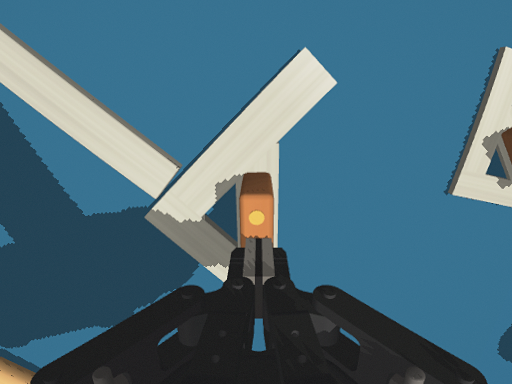

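View pics/s4.png

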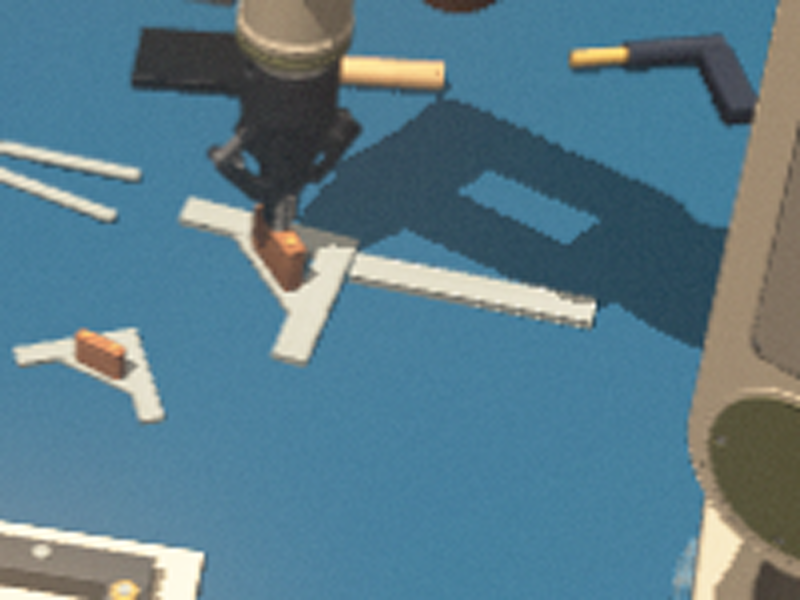

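```bash
python3 - <<'E'
from h import *
np.set_printoptions(suppress=True,precision=1)
T=pose(); print(telemetry.sense()['joint_pos'])
t=T[:3,3]
def sd(p): return ((w2px('side',p)-[220,80])*4)
for z in (14,24,33,53,74,100): print(z, sd([[t[0],t[1],z]]), w2px('wrist',[[t[0],t[1],z]],T))
im=viewer.snapshot('side')[:,:,::-1]; crop(im,255,105,60,60,10,'pics/s5.png')
im=viewer.snapshot('top')[:,:,::-1]; crop(im,280,160,100,80,8,'pics/t5.png')
E
```

```text
[-31.6   6.  106.3   0.   67.7 -72. ]
14 [[274.2 257.4]] [[257.5 222.7]]
24 [[274.9 248.6]] [[257.5 229.4]]
33 [[275.6 240.6]] [[257.5 236.1]]
53 [[277.1 222.5]] [[257.4 253.4]]
74 [[278.8 203.1]] [[257.3 276.4]]
100 [[280.9 178.6]] [[257.2 315. ]]
```

View pics/s5.png

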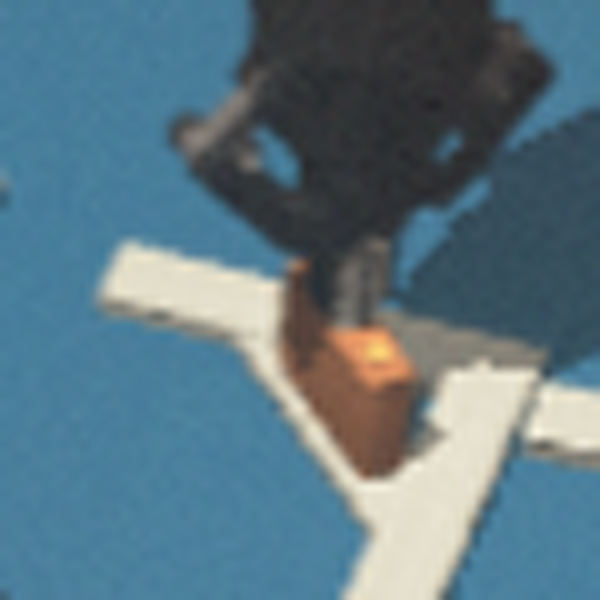

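View pics/t5.png

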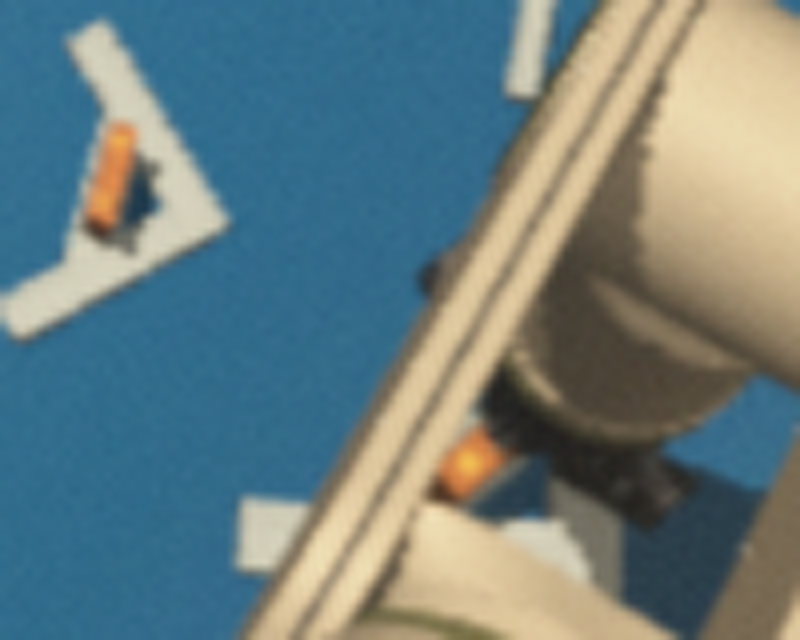

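```bash
python3 - <<'E'
from h import *
np.set_printoptions(suppress=True,precision=1)
for z in (178,191,202,215,230,241): print(z,w2px('side',[[245.4,546.9,z]]), (w2px('side',[[245.4,546.9,z]])-[260,310])*8)
im=cv2.imread('pics/side0.png'); crop(im,260,310,90,74,8,'pics/s0.png')
E
```

```text
178 [[314.6 370.4]] [[437.2 483. ]]
191 [[315.3 367.8]] [[442.4 462.3]]
202 [[315.9 365.5]] [[446.8 444.4]]
215 [[316.5 362.9]] [[452.3 422.9]]
230 [[317.3 359.7]] [[458.6 397.5]]
241 [[317.9 357.3]] [[463.4 378.6]]
```

View pics/s0.png

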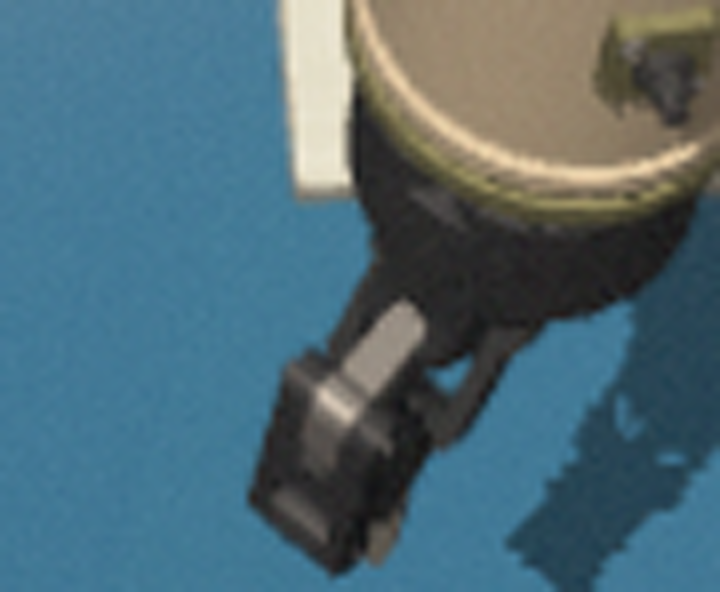

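```bash
python3 -m inch '[[[0,0,0],[0,0,0],0.3],[[0,0,0],[0,0,0],0.5],[[0,0,0],[0,0,0],0.5],[[0,0,0],[0,0,0],0.5],[[0,0,0.5],[0,0,0],0.5],[[0,0,1.0],[0,0,0],0.5],[[0,0,1.0],[0,0,0],0.5]]' 60; python3 -m inch '[[[0,0,0],[0,0,0],0.3],[[0,0,0],[0,0,0],0.15],[[0,0,0],[0,0,0],0.15],[[0,0,0],[0,0,0],0.15],[[0,0,0],[0,0,0],0.15]]' 20
```

```text
time: 5.8
tool_pos: [474.8, -232.3, 13.1]
tcp_rot: [-180.0, -0.1, 130.4]
ft_force: [-0.6, 0.2, -0.3]
finger_gap: 42.5
time: 6.3
tool_pos: [475.7, -232.9, 14.4]
tcp_rot: [180.0, 0.0, 130.4]
ft_force: [0.5, 0.3, -0.8]
finger_gap: 17.1
```

```bash
python3 -m inch '[[[0,0,0],[0,0,0],0.45],[[0,0,0],[0,0,0],0.45],[[0,0,0],[0,0,0],0.45],[[0,0,0.5],[0,0,0],0.45],[[0,0,1.0],[0,0,0],0.45],[[0,0,1.5],[0,0,0],0.45],[[0,0,1.5],[0,0,0],0.45]]' 20
python3 - <<'E'
from h import *
im=viewer.snapshot('wrist')[:,:,::-1]; cv2.imwrite('pics/w5.png',im)
im=viewer.snapshot('side')[:,:,::-1]; crop(im,255,105,60,60,10,'pics/s6.png')
E
```

```text
time: 7.0
tool_pos: [474.8, -232.3, -1.9]
tcp_rot: [-180.0, -0.1, 130.4]
ft_force: [-0.1, 0.2, -0.2]
finger_gap: 38.4
```

View pics/w5.png

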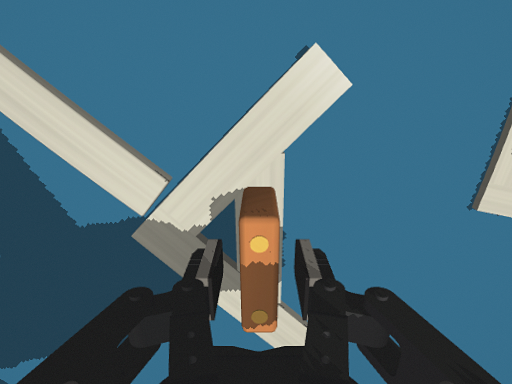

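View pics/s6.png

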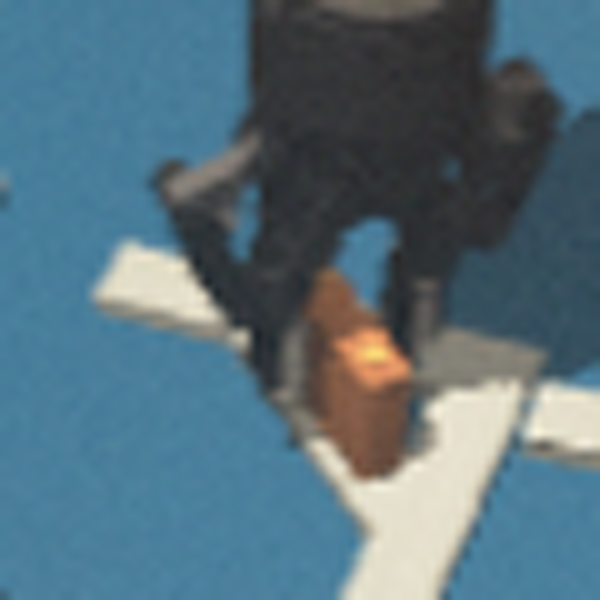

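```bash
python3 -m inch '[[[0,0,0.4],[0,0,0],0.45],[[0,0,0.8],[0,0,0],0.45],[[0,0,0.8],[0,0,0],0.3],[[0,0,0.8],[0,0,0],0.1],[[0,0,0.8],[0,0,0],0],[[0,0,0.8],[0,0,0],0],[[0,0,0.8],[0,0,0],0]]' 80
```

```text
time: 7.8
tool_pos: [475.5, -232.8, -8.8]
tcp_rot: [-180.0, -0.0, 130.4]
ft_force: [-0.4, 0.4, -3.4]
finger_gap: 17.2
```

```bash
python3 -m inch '[[[0,0,-0.5],[0,0,0],0],[[0,0,-1.5],[0,0,0],0],[[0,0,-3.5],[0,0,0],0],[[0,0,-6],[0,0,0],0],[[0,0,-9],[0,0,0],0],[[0,0,-12],[0,0,0],0],[[0,0,-15],[0,0,0],0],[[0,0,-18],[0,0,0],0],[[0,0,-20],[0,0,0],0],[[0,0,-21],[0,0,0],0],[[0,0,-21],[0,0,0],0]]'
python3 - <<'E'
from h import *
T=pose(); np.save('T6.npy',T); print(telemetry.sense()['finger_gap'])
im=viewer.snapshot('wrist')[:,:,::-1]; cv2.imwrite('pics/w6.png',im)
im=viewer.snapshot('top')[:,:,::-1]; cv2.imwrite('pics/t6.png',im)
togo([595,225,200],140.5)
print(px2w('top',[(300,103)],170))
E
```

```text
time: 8.9
tool_pos: [476.5, -233.4, 203.5]
tcp_rot: [179.9, 0.2, 130.4]
ft_force: [0.2, -1.4, -4.6]
finger_gap: 16.9
16.929064185259584
shift cm [27.087 38.778  0.06 ] rot [-0.0003 -0.0012 -0.1764] dist 473.0201010117795
[[788.64604511 -93.826234   170.        ]]
```

View pics/w6.png

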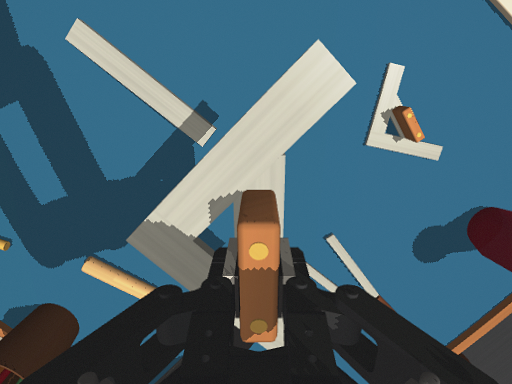

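View pics/t6.png

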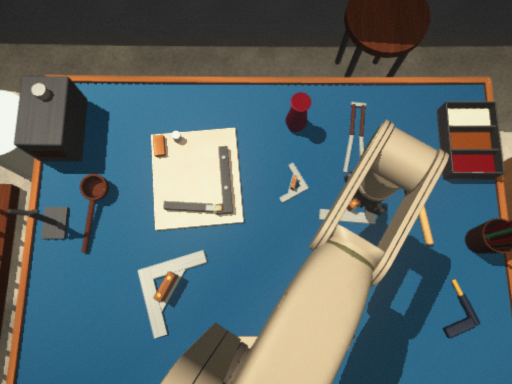

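```bash
python3 - <<'E'
from h import *
np.set_printoptions(suppress=True,precision=1)
im=cv2.imread('pics/w6.png'); crop(im,110,30,260,220,3,'pics/w6a.png')
T=np.load('T6.npy');P=px2w('wrist',[(127,239),(319,39),(355,84)],220.3,T)
L=(T[:3,:3].T@(P-T[:3,3]).T).T;print(L,np.linalg.norm(L[1]-L[0]),np.degrees(np.arctan2(*(L[1]-L[0])[[1,0]])))
E
python3 -m inch '[[[1,1.5,0],[0,0,-0.01],0],[[3,4.3,0],[0,0,-0.03],0],[[5.5,7.9,0],[0,0,-0.05],0],[[8.1,11.6,0],[0,0,-0.07],0],[[10.7,15.3,0],[0,0,-0.09],0],[[13.3,19,0],[0,0,-0.11],0],[[15.9,22.7,0],[0,0,-0.13],0],[[18.5,26.4,0],[0,0,-0.15],0],[[21.1,30.1,0],[0,0,-0.17],0],[[23.5,33.6,0],[0,0,-0.176],0],[[25.5,36.5,0],[0,0,-0.176],0],[[26.6,38.1,0],[0,0,-0.176],0],[[27.1,38.8,0],[0,0,-0.176],0],[[27.1,38.8,0],[0,0,-0.176],0],[[27.1,38.8,0],[0,0,-0.176],0]]'
```

```text
[[  1.9 -75.5 -16.9]
 [106.5  28.7 -17.1]
 [ 86.5  47.5 -17. ]] 147.71422568479426 44.88617522794167
time: 10.5
tool_pos: [595.0, 223.9, 200.3]
tcp_rot: [-179.9, -0.0, 140.5]
ft_force: [1.3, 0.3, -4.1]
finger_gap: 16.9
```

View pics/w6a.png

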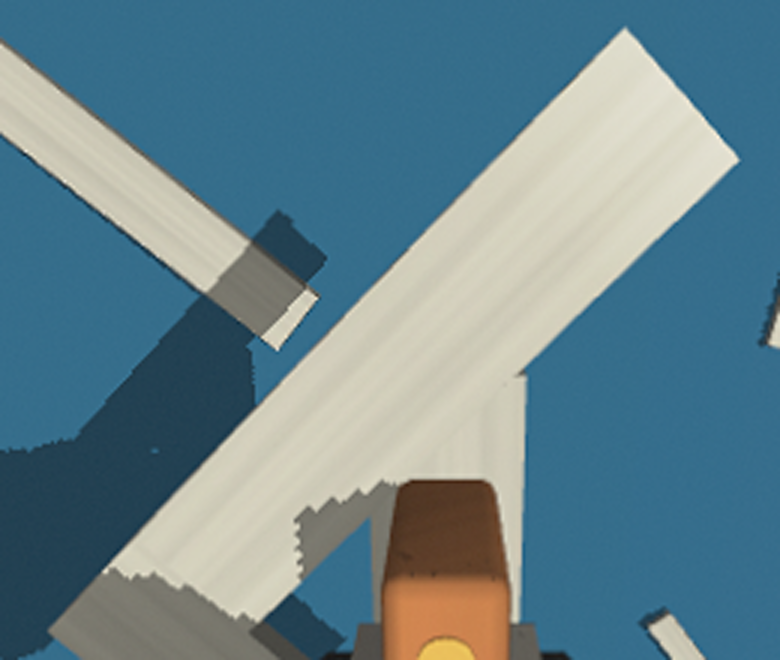

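```bash
python3 -m inch '[[[0,0,1],[0,0,0],0],[[0,0,3],[0,0,0],0],[[0,0,6],[0,0,0],0],[[0,0,9],[0,0,0],0],[[0,0,12],[0,0,0],0],[[0,0,14.5],[0,0,0],0],[[0,0,16.2],[0,0,0],0],[[0,0,17.2],[0,0,0],0],[[0,0,17.7],[0,0,0],0],[[0,0,17.7],[0,0,0],0]]'
python3 - <<'E'
from h import *
T=pose(); np.save('T7.npy',T)
im=viewer.snapshot('wrist')[:,:,::-1]; cv2.imwrite('pics/w7.png',im)
im=viewer.snapshot('top')[:,:,::-1]; crop(im,140,120,115,115,5,'pics/t7.png')
im=viewer.snapshot('side')[:,:,::-1]; crop(im,125,190,160,120,5,'pics/s7.png')
E
```

```text
time: 11.5
tool_pos: [595.8, 224.8, 24.5]
tcp_rot: [180.0, 0.0, 140.5]
ft_force: [-0.2, 0.4, -4.4]
finger_gap: 16.8
```

View pics/w7.png

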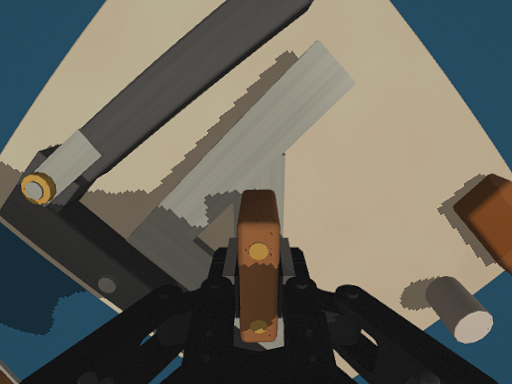

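View pics/s7.png

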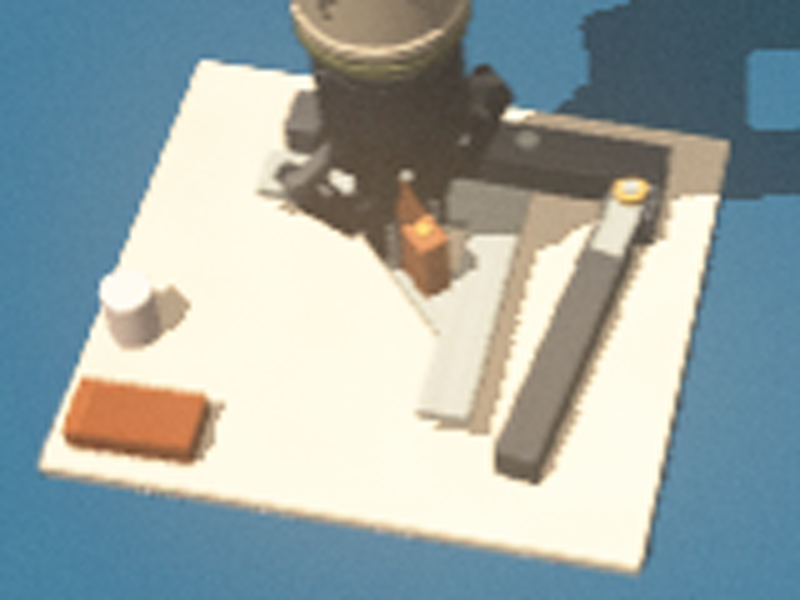

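View pics/t7.png

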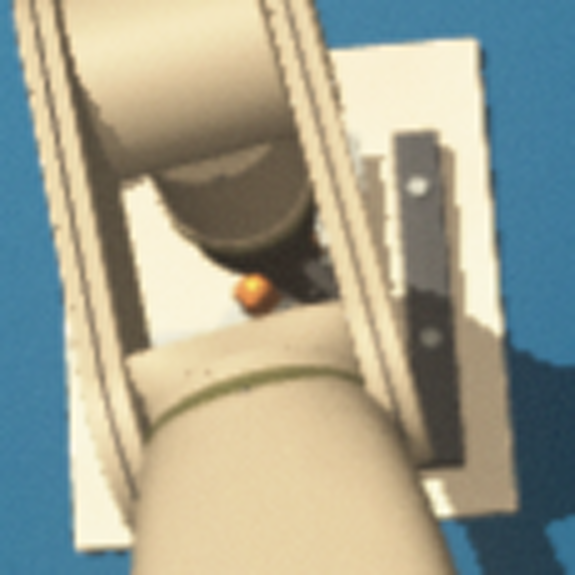

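```bash
python3 -m inch '[[[0,0,0.6],[0,0,0],0],[[0,0,1.2],[0,0,0],0],[[0,0,1.6],[0,0,0],0],[[0,0,1.8],[0,0,0],0],[[0,0,1.8],[0,0,0],0]]'; python3 -m inch '[[[0,0,0.1],[0,0,0],0],[[0,0,0.2],[0,0,0],0],[[0,0,0.2],[0,0,0],0]]'
```

```text
time: 12.15
tool_pos: [595.0, 224.8, 5.6]
tcp_rot: [-179.9, -0.0, 140.5]
ft_force: [0.0, -0.2, -3.0]
finger_gap: 16.8
time: 12.45
tool_pos: [595.6, 225.0, 4.4]
tcp_rot: [180.0, 0.0, 140.5]
ft_force: [0.4, 0.3, -3.5]
finger_gap: 16.9
```

```bash
python3 -m inch '[[[0,0,0.05],[0,0,0],0],[[0,0,0.1],[0,0,0],0],[[0,0,0.1],[0,0,0],0]]'; python3 -m inch '[[[0,0,0.05],[0,0,0],0],[[0,0,0.1],[0,0,0],0],[[0,0,0.1],[0,0,0],0]]'
python3 - <<'E'
from h import *
print(telemetry.sense()['ft_force'])
im=viewer.snapshot('side')[:,:,::-1]; crop(im,125,190,160,120,5,'pics/s8.png')
E
```

```text
time: 12.75
tool_pos: [595.5, 224.9, 3.3]
tcp_rot: [-180.0, -0.0, 140.5]
ft_force: [-0.6, 0.1, -3.6]
finger_gap: 16.7
time: 13.05
tool_pos: [595.7, 225.0, 3.2]
tcp_rot: [180.0, 0.0, 140.5]
ft_force: [-4.6, -0.7, 4.1]
finger_gap: 17.1
[-4.60661228 -0.73173599  4.14012844]
```

View pics/s8.png

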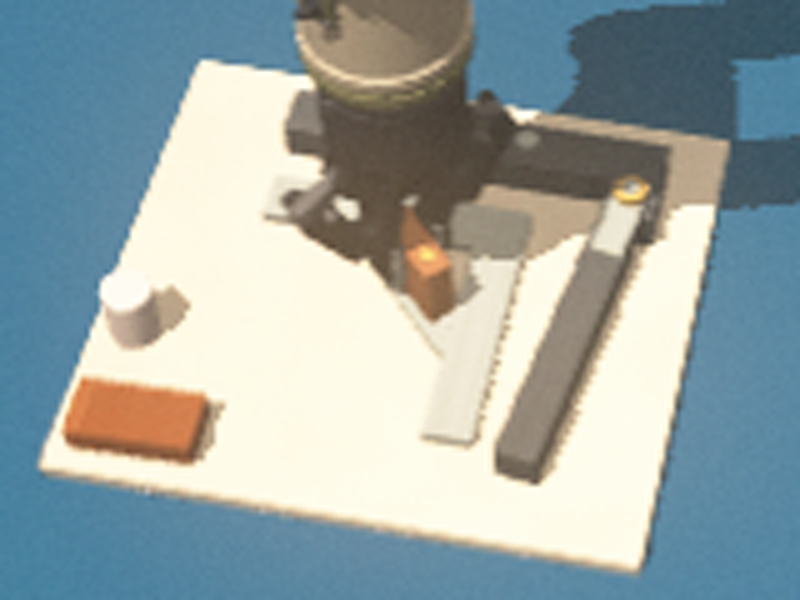

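```bash
python3 -m inch '[[[0,0,-0.08],[0,0,0],0],[[0.3,-0.3,-0.08],[0,0,0],0],[[0.7,-0.7,-0.08],[0,0,0],0],[[1.1,-1.1,-0.08],[0,0,0],0],[[1.5,-1.5,-0.08],[0,0,0],0],[[1.8,-1.8,-0.08],[0,0,0],0],[[2.0,-2.0,-0.08],[0,0,0],0],[[2.1,-2.1,-0.08],[0,0,0],0],[[2.1,-2.1,-0.08],[0,0,0],0],[[2.1,-2.1,-0.08],[0,0,0],0]]'
python3 - <<'E'
from h import *
T=pose(); np.save('T9.npy',T)
im=viewer.snapshot('wrist')[:,:,::-1]; cv2.imwrite('pics/w9.png',im); print(T[:3,3])
im=viewer.snapshot('side')[:,:,::-1]; crop(im,125,190,160,120,5,'pics/s9.png'); print(telemetry.sense()['ft_force'],telemetry.sense()['wrist_torque'])
E
```

```text
time: 14.1
tool_pos: [565.7, 222.2, 3.2]
tcp_rot: [-180.0, -0.0, 140.5]
ft_force: [-1.2, 0.5, 1.1]
finger_gap: 17.1
[565.66948645 222.18541314   3.19369947]
[-2.30225511 -0.10319769  1.71653415] [ 0.21541062  0.2413821  -0.12739799]
```

View pics/w9.png

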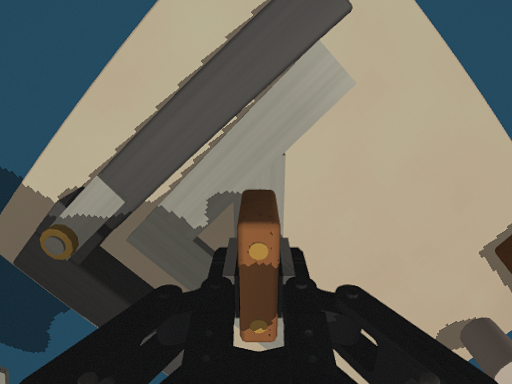

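View pics/s9.png

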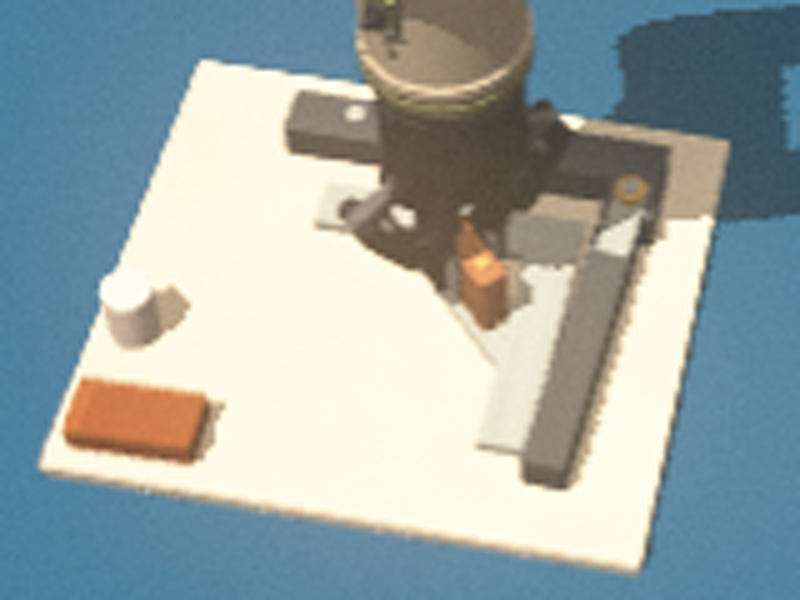

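```bash
python3 -m inch '[[[-0.2,-0.2,0],[0,0,0],0],[[-0.5,-0.5,0],[0,0,0],0],[[-0.8,-0.8,0],[0,0,0],0],[[-1.0,-1.0,0],[0,0,0],0],[[-1.2,-1.2,0],[0,0,0],0],[[-1.3,-1.3,0],[0,0,0],0],[[-1.3,-1.3,0],[0,0,0],0]]'
python3 - <<'E'
from h import *
T=pose(); np.save('T10.npy',T)
im=viewer.snapshot('wrist')[:,:,::-1]; cv2.imwrite('pics/w10.png',im); print(T[:3,3])
E
```

```text
time: 14.9
tool_pos: [567.9, 203.3, 3.2]
tcp_rot: [-180.0, 0.0, 140.5]
ft_force: [0.3, -0.7, -0.4]
finger_gap: 17.1
[567.86419494 203.3140444    3.224112  ]
```

View pics/w10.png

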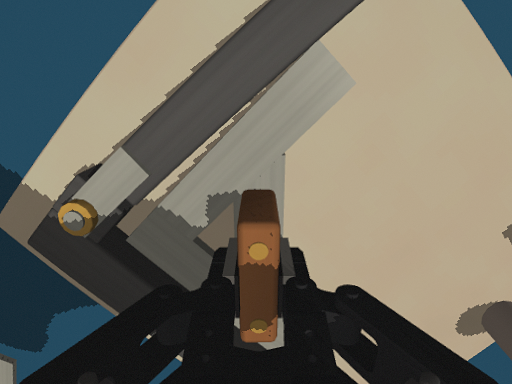

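```bash
python3 -m inch '[[[-0.07,-0.07,0],[0,0,0],0],[[-0.14,-0.14,0],[0,0,0],0],[[-0.14,-0.14,0],[0,0,0],0]]';python3 -m inch '[[[-0.07,-0.07,0],[0,0,0],0],[[-0.07,-0.07,0],[0,0,0],0]]';python3 -m inch '[[[-0.07,-0.07,0],[0,0,0],0],[[-0.07,-0.07,0],[0,0,0],0]]'
```

```text
time: 15.25
tool_pos: [567.9, 202.3, 3.2]
tcp_rot: [180.0, -0.0, 140.5]
ft_force: [0.5, 3.3, -0.0]
finger_gap: 17.1
time: 15.45
tool_pos: [567.9, 202.2, 3.4]
tcp_rot: [179.9, -0.1, 140.5]
ft_force: [-0.5, 8.1, -0.0]
finger_gap: 16.8
time: 15.65
tool_pos: [568.0, 202.1, 3.5]
tcp_rot: [179.9, -0.1, 140.5]
ft_force: [-0.1, 10.9, -0.0]
finger_gap: 17.1
```

```bash
python3 -m inch '[[[0.1,0.04,0],[0,0,0],0],[[0.28,-0.14,0],[0,0,0],0],[[0.42,-0.28,0],[0,0,0],0],[[0.5,-0.36,0],[0,0,0],0],[[0.5,-0.36,0],[0,0,0],0]]';python3 -m inch '[[[0.07,-0.07,0],[0,0,0],0],[[0.14,-0.14,0],[0,0,0],0],[[0.14,-0.14,0],[0,0,0],0]]'; python3 - <<'E'
from h import *
T=pose()
im=viewer.snapshot('wrist')[:,:,::-1]; cv2.imwrite('pics/w11.png',im); print(T[:3,3],telemetry.sense()['wrist_torque'])
E
```

```text
time: 16.15
tool_pos: [562.8, 201.7, 3.6]
tcp_rot: [179.8, 0.0, 140.5]
ft_force: [2.9, 7.9, -2.9]
finger_gap: 17.2
time: 16.45
tool_pos: [561.0, 201.5, 3.7]
tcp_rot: [179.8, 0.0, 140.5]
ft_force: [3.3, 7.2, -3.7]
finger_gap: 17.1
[561.03593056 201.52798113   3.66453419] [ 1.41298892 -0.74717309 -0.11284761]
```

View pics/w11.png

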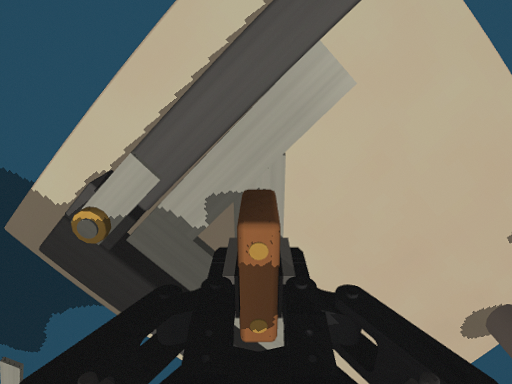

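```bash
python3 -m inch '[[[0.07,-0.07,0.02],[0,0,0],0],[[0.14,-0.14,0.05],[0,0,0],0],[[0.14,-0.14,0.05],[0,0,0],0]]';python3 -m inch '[[[0.07,-0.07,0],[0,0,0],0],[[0.07,-0.07,0],[0,0,0],0]]';python3 -m inch '[[[0.07,-0.07,0],[0,0,0],0],[[0.07,-0.07,0],[0,0,0],0]]'
```

```text
time: 16.8
tool_pos: [559.7, 201.4, 3.6]
tcp_rot: [179.8, 0.1, 140.5]
ft_force: [4.8, 7.7, -3.3]
finger_gap: 17.1
time: 17.0
tool_pos: [558.7, 201.3, 3.7]
tcp_rot: [179.8, 0.1, 140.5]
ft_force: [4.6, 8.9, -2.0]
finger_gap: 17.1
time: 17.2
tool_pos: [558.3, 201.3, 3.8]
tcp_rot: [179.7, 0.1, 140.5]
ft_force: [6.1, 8.3, -3.6]
finger_gap: 16.8
```

```bash
python3 -m inch '[[[0.07,-0.07,0.02],[0,0,0],0],[[0.07,-0.07,0.03],[0,0,0],0]]';python3 -m inch '[[[0.07,-0.07,0.03],[0,0,0],0],[[0.07,-0.07,0.03],[0,0,0],0]]'; python3 - <<'E'
from h import *
T=pose();np.save('T12.npy',T)
im=viewer.snapshot('wrist')[:,:,::-1]; cv2.imwrite('pics/w12.png',im);crop(im,60,0,320,320,2,'pics/w12a.png'); print(T[:3,3],telemetry.sense()['wrist_torque'])
im=viewer.snapshot('side')[:,:,::-1]; crop(im,125,190,160,120,5,'pics/s12.png')
E
```

```text
time: 17.4
tool_pos: [558.2, 201.3, 3.9]
tcp_rot: [179.6, 0.2, 140.5]
ft_force: [8.5, 8.8, -3.2]
finger_gap: 17.0
time: 17.6
tool_pos: [558.2, 201.3, 4.1]
tcp_rot: [179.6, 0.3, 140.5]
ft_force: [11.2, 7.3, -4.1]
finger_gap: 17.1
[558.15448077 201.27731635   4.097191  ] [ 1.52462325 -2.21023715 -0.09987483]
```

View pics/w12a.png

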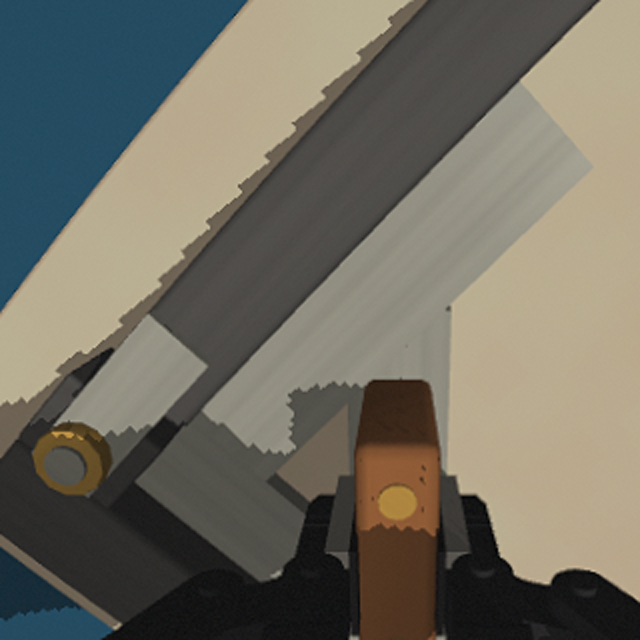

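View pics/s12.png

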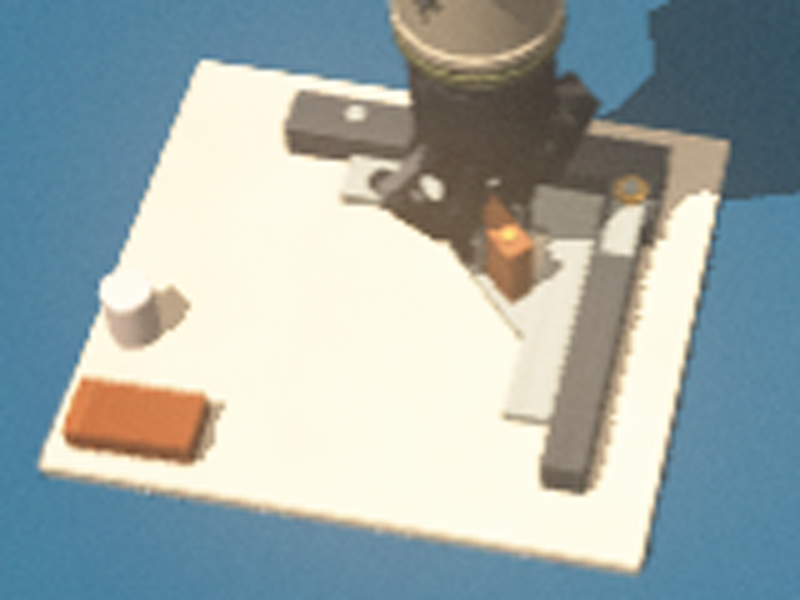

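```bash
python3 - <<'E'
from h import *
im=cv2.imread('pics/w12.png'); g=(255*(im/255.)**.5).astype('uint8')
crop(g,70,150,130,140,5,'pics/w12b.png')
crop(g,190,0,170,170,4,'pics/w12c.png')
E
```

```text
(no output)
```

View pics/w12b.png

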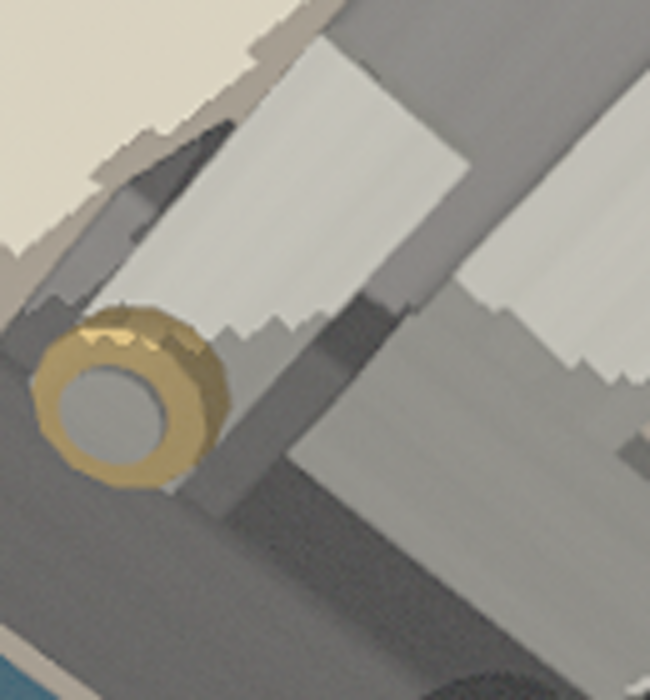

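View pics/w12c.png

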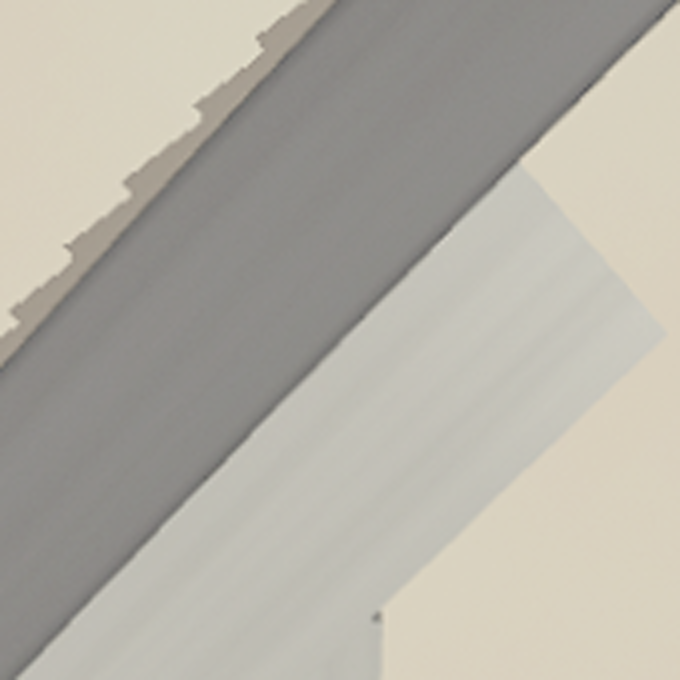

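```bash
python3 -m inch '[[[0,-0.04,0.1],[0,0,0],0],[[0,-0.04,0.1],[0,0,0],0],[[0,-0.04,0.1],[0,0,0],0],[[0,-0.04,0.1],[0,0,0],0],[[0,-0.04,0.1],[0,0,0],0]]';python3 -m inch '[[[0,0,0],[0,0,0],0],[[0,0,0],[0,0,0],0],[[0,0,0],[0,0,0],0],[[0,0,0],[0,0,0],0],[[0,0,0],[0,0,0],0]]'; python3 - <<'E'
from h import *
np.set_printoptions(suppress=True,precision=2)
s=telemetry.sense();print(s['tool_pos'],s['tcp_rot'],s['ft_force'],s['wrist_torque'],s['finger_gap'])
im=viewer.snapshot('wrist')[:,:,::-1]; g=(255*(im/255.)**.5).astype('uint8');crop(g,70,0,300,280,2.5,'pics/w13.png')
E
```

```text
time: 18.2
tool_pos: [558.3, 201.3, 3.9]
tcp_rot: [179.5, 0.3, 140.5]
ft_force: [9.7, 8.4, 0.4]
finger_gap: 16.9
time: 18.7
tool_pos: [558.3, 201.3, 3.9]
tcp_rot: [179.5, 0.3, 140.5]
ft_force: [10.6, 8.9, 1.1]
finger_gap: 17.1
[558.3  201.32   3.9 ] [179.51   0.27 140.49] [10.59  8.89  1.07] [ 1.48 -1.68 -0.09] 17.055226868607065
```

View pics/w13.png

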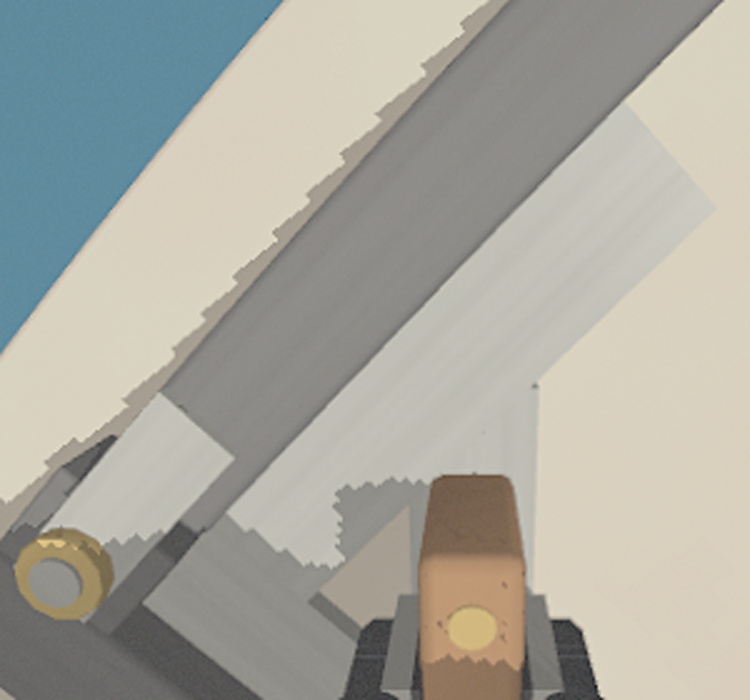

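```bash
python3 - <<'E'
from h import *
np.set_printoptions(suppress=True,precision=1)
T=np.load('T12.npy'); a=lambda v:np.degrees(np.arctan2(v[1],v[0]))
c=lambda p:np.array(p)/4.+[190,0]-.4
b=lambda p:np.array(p)/5.+[70,150]-.4
P=px2w('wrist',c([(383,605),(666,332)]),20,T);print('leg inner',a(P[1]-P[0])-90)
P=px2w('wrist',c([(15,680),(680,3)]),37,T);print('bar',a(P[1]-P[0])-90)
P=px2w('wrist',b([(230,520),(400,655)]),37,T);print('rail top edge',a(P[1]-P[0]))
P=px2w('wrist',b([(288,455),(590,690)]),20,T);print('x leg outer edge',P,a(P[1]-P[0]))
P=px2w('wrist',b([(230,520),(405,310)]),37,T);print('block top',P,a(P[1]-P[0])-90)
E
```

```text
leg inner 5.7338478576347
bar 5.5054316604194184
rail top edge 4.540486121881492
x leg outer edge [[509.4 143.2  20. ]
 [555.3 147.8  20. ]] 5.7790915362579565
block top [[508.7 144.6  37. ]
 [504.  176.9  37. ]] 8.2565025768085
```

```bash
python3 - <<'E'
from h import *
print(r.hand_in()); s=telemetry.sense(); print(s['time'],s['ft_force'],s['finger_gap'],s['tool_pos'])
E
```

```text
the job is handed in; nothing more can be done
None
the job is handed in; nothing more can be done
```

I picked up the middle-sized square (legs measured about 150 mm) by its grip and lowered it onto the shelf inside the dam. I then pushed it against the rail and the end block, and handed in at about 18.8 s with the grip still closed. The hand-in gives no verdict, so what follows is from my last checks.

- **Corner:** the camera put the square's corner at (509.4, 143.2) mm and the dam's inside corner at about (509.0, 142.4) mm. That is about 1 mm apart, with calibration good to about 2 mm.
- **Angles:** the square's legs read 5.73–5.78° and the bar 5.5°. The shelf edges and rail foot read 5.7°.
- **Forces:** the wrist read about 10.6 N away from the block and bar and 8.9 N away from the rail, steady over the last 0.5 s. The fingers stood at 17 mm on the grip at an 80 N setting. I had no way to measure the bar's or the block's share separately.
- **Bystanders:** the prop and billet looked unmoved in the side view before the last few millimetres of pushing. I did not check the other things after placing.

Some things failed or disagreed:

- **Finger length:** the first grasp shut on nothing, because the fingertips sat about 37 mm higher than the tool description says. I saw this in the pictures and went lower.
- **Edge angles:** two short edges, the rail's top edge (4.5°) and the block's top edge (8.3°), did not match the other angles. I put this down to reading error on short edges.
- **Final tilt:** under the final push the tool stood about 0.7 mm higher than at first shelf contact and was tilted about 0.5°. Both are well within the limits.

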